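# Ratchet the hold-down lever of the dough roller tight

### The job

The dough roller is loose on the slab: turn the black clamping lever of its hold-down clockwise (seen from above) until the clamp is hand-tight, which is when its handle pushes back with about 9 N, and do not force it past 13 N. The roller's guard stops the lever long before that, so whenever it nears the guard lift the lever off its serrations, swing it back, let it drop fully home into the serrations and turn again. Leave it tight with the lever fully down, let go, and do not shift the roller or anything else on the slab.

Things in the scene. Friction and masses are not known exactly. Their poses are not given: they have to be found in the camera images.
- lever_grip (a point): The point to hold on the black clamping lever: middle of its straight level handle, 85 mm from the turning axis. The handle bar is 14 mm wide, 20 mm high (10 mm above and below this point), with upright sides, and runs from 50 to 123 mm from the axis. About 120 mm above the slab at first; the screw feeds down 1 mm per rad. z is up; -x points outward along the lever.
- lever_hub (a point): Point on the vertical turning axis of the lever and screw, at the height of lever_grip. Black hub 35 mm across below it (top 13 mm lower than this point). Clockwise seen from above (from -x of the bracket towards its +y) tightens. Lever and screw are one when the lever is down; with the lever lifted only the lever turns and the screw stays.
- lever_lift (a joint): How far the lever is raised off its seat, m: 0 = fully down in the serrations, 0.009 = top stop. Serrations 4.5 mm deep: clear above 0.005, so lift it 7 to 8 mm. A spring pulls it down (with the weight 5.5 N at the bottom, 8.5 N at the top). They release badly under load: stop pushing first. Tooth on tooth it stops 4.5 mm high; turning it a few degrees lets it drop in.
- lever (a joint): Angle of the lever relative to the screw, rad, clockwise positive: constant (apart from 0.05 rad of play either way) while the lever is down, changes when it is lifted and swung. It can seat every 30 degrees (12 serrations).
- bracket: Dark steel hold-down bracket bolted to the slab; it does not move. Origin on the screw axis at about slab level; its post stands at -x (51 to 85 mm from the axis), its arm (69 mm high) reaches over the roller's apron to the screw.
- spindle: The clamp screw with its rubber-faced foot (38 mm across); it starts 1 to 2.3 mm above the roller's apron, not exactly known. The lever needs 1 to 2 N at lever_grip running free; once the foot presses, about 2 N more per 0.1 rad. 9 N (hand held still; moving reads up to a third more) clamps with about 75 N. 1.3 to 3 rad of turning in all; it holds by itself. Origin as the bracket's.
- roller: Hand-cranked dough roller, steel and white, 3.6 kg, loose on the slab: 220 mm wide (y), 240 mm deep (x from -140 to 100 mm), 145 mm high. Origin under its middle on the slab, +x away from the robot at yaw 0. Apron 12 mm thick in front; the crank sticks out at -y.
- guard_face (a point): Middle of the roller's upright front guard, 125 mm above the slab: a wall along the roller's y axis from -110 to 110 mm and up to 142 mm high, that faces the roller's -x and stands about 45 mm behind the screw axis. A lever lying parallel to this wall has room for a finger of 30 mm; 0.3 rad farther the lever strikes it.
- tray_handle (a point): Handle bar of the half-open crumb tray of the steel pizza oven at the right side; bystander.
- scraper: Black plastic dough scraper 150 x 85 mm lying flat; bystander. Origin under its middle.
- jar: Amber glass jar, 60 mm across, 85 mm high; bystander. Origin under its middle.
- ladle: Aluminium ladle lying, 300 mm long; bystander. Origin under its bowl, handle along +x.
- mug: Blue enamel mug, 82 mm across, 82 mm high; bystander. Origin under its middle.
- pepper_mill: Dark wooden pepper mill, 52 mm across, 138 mm high; bystander. Origin under its middle.
- bowl: Small steel bowl, 120 mm across, 45 mm high; bystander. Origin under its middle.
- pizza_wheel: Pizza wheel with a wooden handle, 220 mm long, lying; bystander. Origin near its middle.
Not all that is in view belongs to the job. There is more than one size of the bracket; the job needs the largest.

How it is judged:
By the outcome, as a careful person would: the job done as asked, in the order asked, and still so for the second after the job is handed in, with the robot touching nothing.
It also fails if it takes over 72 s, if anything falls off the work surface, if the arm or the gripper's body presses on something with over 40 N, if the wrist force passes 120 N, or if a joint passes its speed limit or range.

### The arm

A 7-joint arm with a two-finger parallel gripper is mounted at the origin on the work surface. World frame = base frame: x ahead of the robot, y to its left, z up, the work surface at z = 0. Lengths are in m, angles in rad, forces in N, time in s.
With the tool pointing down it reaches from about 0.4 to 0.875 m from the base axis. Payload 19.3 kg.
Tool frame: the origin (TCP) lies at the very end of the fingers, on their centre line; the grasp point (between the pads) lies 19 mm behind it; y points along the fingers, x is the direction in which the jaws open and shut, and the axes are right-handed (so a half turn about y gives the same grasp; the last joint's range is limited). The gripper opens to 85 mm and grips with 20 to 120 N. Pads are 22 mm wide; open, the fingers measure 114 mm over their backs; the gripper's body (76 mm by 85 mm) begins 54 mm behind the grasp point. The pads swing forward as they close: fully open they stand 13 mm farther back than shut.
Start: joints at [1.111, 0.521, -0.036, 1.599, 0.021, 1.021, -0.113], TCP at [0.237, -0.578, 0.231] pointing down, gripper open.
Joint ranges: [-2.91, 2.91], [-0.3, 2.13], [-1.5, 1.42], [0.17, 2.43], [-1.26, 4.41], [0.16, 1.93], [-2.52, 2.52]. Speed limits (rad/s): [1.89, 1.89, 2.39, 2.39, 3.01, 3.01, 3.01].

### API

Orientations are given as [roll, pitch, yaw] about the fixed x, y, z axes, in that order (R = Rz(yaw) Ry(pitch) Rx(roll)).
In Python, from workcell import bot gives the robot as it stands. The module is installed in compiled form; this text tells all that it offers.
- The arm moves only by the shell command python3 -m crank 'ROWS' [FORCE]. ROWS is JSON, a list of rows, each an object of numbers: "hand": the closure, from 0 (fully open) to 1 (shut); "dx", "dy", "dz": the shift along the tool's x, y, z in mm; "yaw": the turn about the tool's y in rad. In form: [{"hand": .., "dx": .., "dy": .., "dz": .., "yaw": ..}, ...]. A call has 1 to 12 rows; each row is the pose to reach, as a shift and turn from the pose commanded when the call began, along the tool's axes at that moment; what a row does not reach only later rows make up. A row lasts 1/12 s, in which the tool goes at most 41.7 mm and 7.16 degrees, less where a joint would pass 70% of its speed; a pose out of reach is approached as far as the arm can. A call with a gripper value outside its range is refused whole. The fingers move at their own pace and stop on an object; FORCE is the grip in N (left out, the last holds). Time passes only in rows, so rows that repeat a pose let the fingers close. It gives the time, the measured TCP pose, the force and the opening at its end, in the units of the state.
- bot.observe(): the state, without advancing time (a new reading comes with each control period).
- bot.grab_frame(name): name is "side" or "top"; returns the picture (420x560x3 uint8, red, green, blue); there is no depth.
- bot.camera_info(name): a dict with "fx", "fy", "cx", "cy" (pixels), "rvec" (rotation vector, rad) and "tvec" (3), from world to camera coordinates, as OpenCV has them. Camera axes: x right, y down, z forward; pixel columns grow to the right and rows downward; lengths in m; the calibration is good to about 2 mm. A picture is of the moment at which its call begins. camera_info takes no time and is no camera call.
- bot.job_done(): hands the job in, once; it reports no verdict.
The state is a dict: "clock": time; "qpos": joint angles; "qd": joint speeds; "joint_efforts": joint torques, N m; "position": TCP position; "tool_rot": TCP orientation; "force": force on the tool from outside, world axes, zero at the start; "moment": the same for the moment, N m; "grip_width": finger opening in m.
Only numpy, scipy, OpenCV 4.12 (cv2) and the standard library are available. Lean on these libraries where they do the work, as an engineer would, in place of code of your own. Each camera call takes 0.05 s, during which the arm holds its last target.

## Working session

There is one attempt and no reset: what is moved stays moved. The work goes in short steps, Python scripts to look and compute and a shell command to move; the robot and the scene stay as the last step left them, time stands still between calls to the robot, and variables do not carry over. Pictures are saved under pics/ and viewed, and the job is handed in when it is done.

```bash
mkdir -p pics; python3 - <<'E'
from workcell import bot
import cv2,numpy as np
for n in("side","top"):
    im=bot.grab_frame(n); cv2.imwrite(f"pics/{n}0.png",im[:,:,::-1])
    print(n,bot.camera_info(n))
s=bot.observe(); print({k:np.round(v,3).tolist() for k,v in s.items()})
E
```

```text
side {'fx': 457.10818015821184, 'fy': 457.10818015821184, 'cx': 282.7799764427495, 'cy': 216.48740290133114, 'rvec': array([ 0.52757223, -2.56319403,  1.36960298]), 'tvec': array([0.46910428, 0.23345359, 1.47979328])}
top {'fx': 519.4854311076145, 'fy': 519.4854311076145, 'cx': 282.2474878428704, 'cy': 217.02472401662015, 'rvec': array([ 2.10103889, -2.16306428,  0.18125867]), 'tvec': array([-0.0554928 ,  0.52664843,  1.90561594])}
{'clock': 0.1, 'qpos': [1.111, 0.522, -0.036, 1.6, 0.021, 1.021, -0.113], 'qd': [-0.001, -0.002, -0.002, -0.001, -0.0, -0.001, 0.001], 'joint_efforts': [0.007, -92.848, 1.986, -37.052, 0.018, 0.005, 0.0], 'position': [0.237, -0.578, 0.231], 'tool_rot': [-1.571, 0.001, -1.181], 'force': [-0.319, 0.083, 1.162], 'moment': [-0.026, -0.011, -0.02], 'grip_width': 0.086}
```

View pics/side0.png

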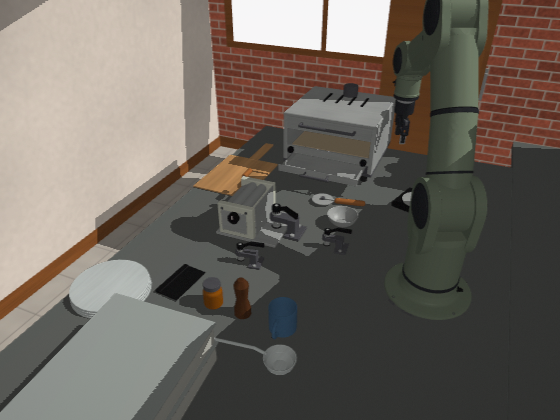

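View pics/top0.png

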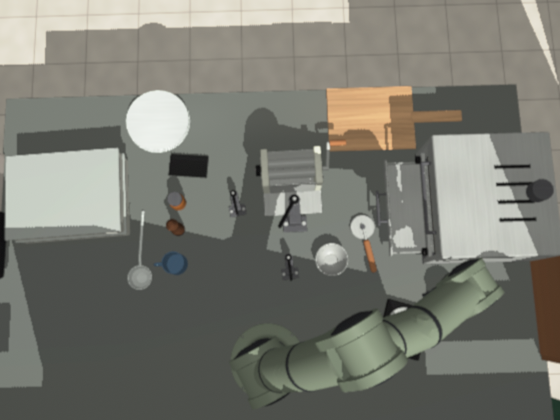

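Side view: bracket candidates are at px (287,218) beside the roller, (249,252) and (337,237). In the top view they are at (291,210), (236,203) and (290,267). The one at the roller's apron is clearly the largest, so I'll check it in a close crop.

```bash
cat > h.py <<'E'
import numpy as np,cv2
from workcell import bot
def cam(n):
    c=bot.camera_info(n);K=np.array([[c['fx'],0,c['cx']],[0,c['fy'],c['cy']],[0,0,1]]);return K,np.array(c['rvec']),np.array(c['tvec'])
def proj(n,P):
    K,r,t=cam(n);return cv2.projectPoints(np.array(P,float).reshape(-1,1,3),r,t,K,None)[0].reshape(-1,2)
def onz(n,uv,z):
    K,r,t=cam(n);R=cv2.Rodrigues(r)[0];d=R.T@np.linalg.inv(K)@np.array([uv[0],uv[1],1.]);c=-R.T@t;return c+d*(z-c[2])/d[2]
def tri(a,b):
    Ps=[]
    for n in('side','top'):
        K,r,t=cam(n);Ps.append(K@np.c_[cv2.Rodrigues(r)[0],t])
    X=cv2.triangulatePoints(Ps[0],Ps[1],np.array(a,float).reshape(2,1),np.array(b,float).reshape(2,1)).ravel();return X[:3]/X[3]
def crop(n,out,x0,y0,w,h,s,im=None):
    im=bot.grab_frame(n) if im is None else im
    c=cv2.resize(im[y0:y0+h,x0:x0+w],None,fx=s,fy=s,interpolation=cv2.INTER_CUBIC)
    for i in range(0,w,10): cv2.putText(c,str(x0+i),(i*s,8),0,.3,(255,255,0),1)
    for i in range(10,h,10): cv2.putText(c,str(y0+i),(0,i*s+4),0,.3,(255,255,0),1); 
    cv2.imwrite(out,c[:,:,::-1]);return im
E
python3 - <<'E'
from h import *
crop('side','pics/s1.png',215,170,100,75,8,cv2.imread('pics/side0.png')[:,:,::-1])
crop('top','pics/t1.png',250,140,90,100,6,cv2.imread('pics/top0.png')[:,:,::-1])
E
```

```text
(no output)
```

View pics/s1.png

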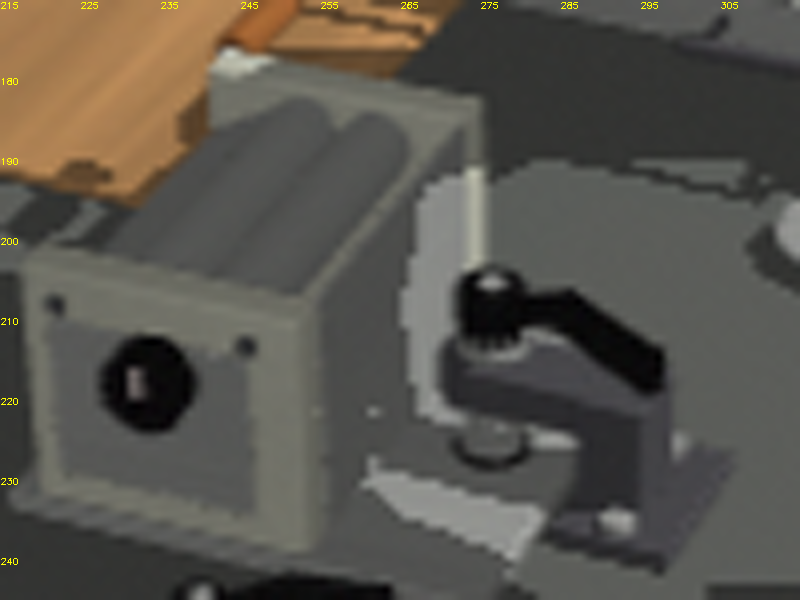

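View pics/t1.png

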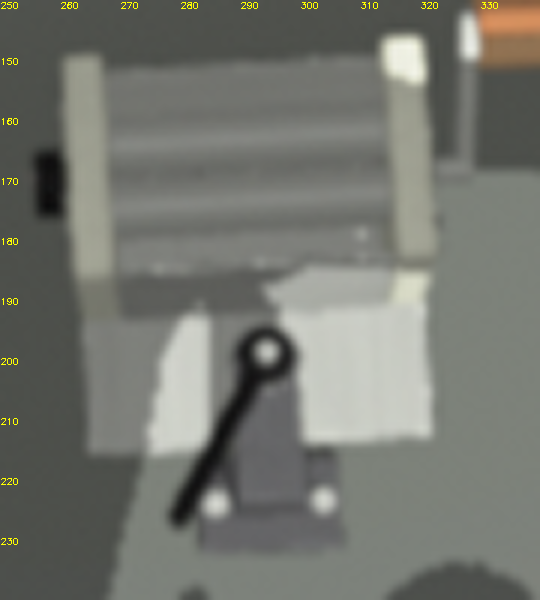

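```bash
python3 - <<'E'
from h import *
hub=onz('top',(293.75,198.25),.107); tip=onz('top',(279.25,226.2),.13)
print(hub,tip,np.hypot(*(tip-hub)[:2]),np.degrees(np.arctan2(*(tip-hub)[1::-1])))
hs=onz('side',(275.9,204.5),.107);print(hs)
# side tip: end at crop(655,370); 
for p in [(655,350),(655,390)]:
    uv=((p[0]+.5)/8-.5+215,(p[1]+.5)/8-.5+170); print(uv,onz('side',uv,.12))
for z in (.105,.11,.115,.12): print(z,proj('side',[hub[0],hub[1],z]),proj('side',[tip[0],tip[1],z+.01]))
# roller front guard top edge, apron corners
for p,z in [((69,282),.142),((395,262),.142),((90,452),.012),((430,437),.012),((62,55),.145),((425,40),.145)]:
    print(p,onz('top',((p[0]+.5)/6-.5+250,(p[1]+.5)/6-.5+140),z))
# bracket bolts
for p in [(215,503),(323,499)]: print(onz('top',((p[0]+.5)/6-.5+250,(p[1]+.5)/6-.5+140),.015))
E
```

```text
[ 0.58250394 -0.11470531  0.107     ] [ 0.47720088 -0.05894422  0.13      ] 0.11915550444394621 152.09745595547454
[ 0.58827638 -0.11623053  0.107     ]
(296.4375, 213.3125) [ 0.48890371 -0.07278603  0.12      ]
(296.4375, 218.3125) [ 0.47708966 -0.04321227  0.12      ]
0.105 [[277.15677044 205.48560473]] [[298.0325383  217.19285944]]
0.11 [[277.15032745 204.3478474 ]] [[298.06173623 216.01708041]]
0.115 [[277.1438633  203.20635384]] [[298.09103496 214.83724248]]
0.12 [[277.13737789 202.06110564]] [[298.120435  213.6533246]]
(69, 282) [0.62154604 0.00238305 0.142     ]
(395, 262) [ 0.62807375 -0.19366209  0.142     ]
(90, 452) [ 0.54060414 -0.00360708  0.012     ]
(430, 437) [ 0.54394543 -0.22043355  0.012     ]
(62, 55) [0.76215438 0.00341906 0.145     ]
(425, 40) [ 0.7650458 -0.2171415  0.145    ]
[ 0.50491699 -0.08218612  0.015     ]
[ 0.50547691 -0.15072499  0.015     ]
```

The crops confirm the choice: the big bracket's lever hub is at top px (293.8,198.3) and side px (276,204.5). The lever tip is at top (279,226) and side (296,215). Next I'll overlay a lever model to refine this.

```bash
cat >> h.py <<'E'
def lever_pts(hub,b,zg):
    c,s=np.cos(b),np.sin(b); out=[]
    for z in(-.01,.01):
        for r,w in((.05,-.007),(.123,-.007),(.123,.007),(.05,.007)):
            out.append([hub[0]+r*c-w*s,hub[1]+r*s+w*c,zg+z])
    return out
def overlay(n,im,hub,b,zg,x0,y0,w,h,s,out):
    c=cv2.resize(im[y0:y0+h,x0:x0+w],None,fx=s,fy=s,interpolation=cv2.INTER_CUBIC).copy()
    f=lambda P:np.round(((proj(n,P)-[x0,y0])+.5)*s-.5).astype(int)
    q=f(lever_pts(hub,b,zg))
    for k in(0,4): cv2.polylines(c,[q[k:k+4].reshape(-1,1,2)],True,(255,0,0) if k==0 else (0,255,0),1)
    th=np.linspace(0,6.28,40)
    q=f([[hub[0]+.0175*np.cos(t),hub[1]+.0175*np.sin(t),zg-.013] for t in th]); cv2.polylines(c,[q.reshape(-1,1,2)],True,(0,255,255),1)
    cv2.imwrite(out,c[:,:,::-1])
E
python3 - <<'E'
from h import *
i=cv2.imread('pics/side0.png')[:,:,::-1];j=cv2.imread('pics/top0.png')[:,:,::-1]
a=((.5845,-.1155),np.radians(152),.12)
overlay('side',i,*a,255,190,50,50,8,'pics/os.png');overlay('top',j,*a,265,180,50,60,8,'pics/ot.png')
x=np.zeros((480,800,3),np.uint8);A=cv2.imread('pics/os.png');B=cv2.imread('pics/ot.png');x[:400,:400]=A;x[:480,400:]=B;cv2.imwrite('pics/o1.png',x)
E
```

```text
(no output)
```

View pics/o1.png

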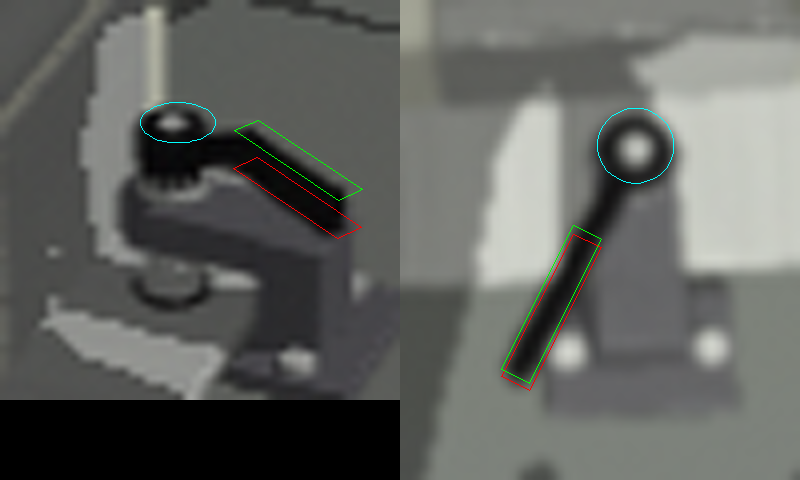

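Side overlay: the real lever sits about 1 px left of the model. In the top view it fits well. I take the hub as (0.5855,-0.1155) and the lever bearing as 152°. First I'll move above the grip.

```bash
python3 -m crank '[{"hand":0,"dx":-40,"dz":49,"yaw":-0.12},{"hand":0,"dx":-60,"dz":74,"yaw":-0.24},{"hand":0,"dx":-90,"dz":111,"yaw":-0.36},{"hand":0,"dx":-115,"dz":141,"yaw":-0.48},{"hand":0,"dx":-140,"dz":172,"yaw":-0.6},{"hand":0,"dx":-165,"dz":203,"yaw":-0.72},{"hand":0,"dx":-190,"dz":234,"yaw":-0.84},{"hand":0,"dx":-215,"dz":265,"yaw":-0.96},{"hand":0,"dx":-240,"dz":295,"yaw":-1.08},{"hand":0,"dx":-265,"dz":326,"yaw":-1.2},{"hand":0,"dx":-290,"dz":357,"yaw":-1.3},{"hand":0,"dx":-315,"dz":388,"yaw":-1.4}]'
python3 - <<'E'
from h import *
s=bot.observe(); print({k:np.round(v,3).tolist() for k,v in s.items()})
E
```

```text
{'clock': 0.1, 'qpos': [1.111, 0.522, -0.036, 1.6, 0.021, 1.021, -0.113], 'qd': [-0.001, -0.002, -0.002, -0.001, -0.0, -0.001, 0.001], 'joint_efforts': [0.007, -92.848, 1.986, -37.052, 0.018, 0.005, 0.0], 'position': [0.237, -0.578, 0.231], 'tool_rot': [-1.571, 0.001, -1.181], 'force': [-0.319, 0.083, 1.162], 'moment': [-0.026, -0.011, -0.02], 'grip_width': 0.086}$[0]: bad value
```

```bash
python3 -m crank '[{"hand":0,"dx":-40,"dy":0,"dz":49,"yaw":-0.12},{"hand":0,"dx":-60,"dy":0,"dz":74,"yaw":-0.24},{"hand":0,"dx":-90,"dy":0,"dz":111,"yaw":-0.36},{"hand":0,"dx":-115,"dy":0,"dz":141,"yaw":-0.48},{"hand":0,"dx":-140,"dy":0,"dz":172,"yaw":-0.6},{"hand":0,"dx":-165,"dy":0,"dz":203,"yaw":-0.72},{"hand":0,"dx":-190,"dy":0,"dz":234,"yaw":-0.84},{"hand":0,"dx":-215,"dy":0,"dz":265,"yaw":-0.96},{"hand":0,"dx":-240,"dy":0,"dz":295,"yaw":-1.08},{"hand":0,"dx":-265,"dy":0,"dz":326,"yaw":-1.2},{"hand":0,"dx":-290,"dy":0,"dz":357,"yaw":-1.3},{"hand":0,"dx":-315,"dy":0,"dz":388,"yaw":-1.4}]'
python3 - <<'E'
from h import *
s=bot.observe(); print({k:np.round(v,3).tolist() for k,v in s.items()})
E
```

```text
clock: 1.1
position: [0.4771, -0.1374, 0.2314]
tool_rot: [-1.571, 0.0, 0.224]
force: [2.1, -0.6, -0.7]
grip_width: 0.0853
{'clock': 1.1, 'qpos': [0.567, 0.354, -0.513, 1.912, 0.214, 0.93, 0.175], 'qd': [-0.705, 0.21, -0.393, -0.241, 0.248, 0.132, 0.008], 'joint_efforts': [8.389, -75.136, -3.779, -30.166, -1.047, -0.278, 0.073], 'position': [0.477, -0.137, 0.231], 'tool_rot': [-1.571, 0.0, 0.224], 'force': [2.105, -0.615, -0.687], 'moment': [-0.039, -0.078, -0.035], 'grip_width': 0.085}
```

```bash
python3 -m crank '[{"hand":0,"dx":15,"dy":0,"dz":17,"yaw":-0.12},{"hand":0,"dx":30,"dy":0,"dz":34,"yaw":-0.24},{"hand":0,"dx":40,"dy":10,"dz":45,"yaw":-0.36},{"hand":0,"dx":47.5,"dy":20,"dz":54.4,"yaw":-0.48},{"hand":0,"dx":47.5,"dy":40,"dz":54.4,"yaw":-0.6},{"hand":0,"dx":47.5,"dy":60,"dz":54.4,"yaw":-0.72},{"hand":0,"dx":47.5,"dy":75,"dz":54.4,"yaw":-0.84},{"hand":0,"dx":47.5,"dy":75,"dz":54.4,"yaw":-0.863},{"hand":0,"dx":47.5,"dy":75,"dz":54.4,"yaw":-0.863}]'
python3 - <<'E'
from h import *
i=crop('side','pics/s2.png',245,150,80,75,8);j=crop('top','pics/t2.png',250,160,80,80,7)
s=bot.observe(); print({k:np.round(v,3).tolist() for k,v in s.items()})
for n in('side','top'):print(proj(n,s['position']))
E
```

```text
clock: 1.85
position: [0.5109, -0.0758, 0.156]
tool_rot: [-1.569, -0.0, 1.08]
force: [-0.2, -0.2, 0.8]
grip_width: 0.085
{'clock': 1.95, 'qpos': [0.533, 0.525, -0.672, 1.928, 0.435, 0.835, 0.707], 'qd': [-0.002, -0.009, 0.002, -0.001, 0.003, -0.004, 0.004], 'joint_efforts': [0.23, -76.824, -10.505, -28.658, 0.089, 0.011, 0.252], 'position': [0.512, -0.076, 0.157], 'tool_rot': [-1.572, -0.0, 1.078], 'force': [0.18, 0.11, 0.376], 'moment': [-0.041, -0.024, 0.014], 'grip_width': 0.085}
[[290.99978806 202.68629633]]
[[283.72674464 215.27343839]]
```

View pics/s2.png

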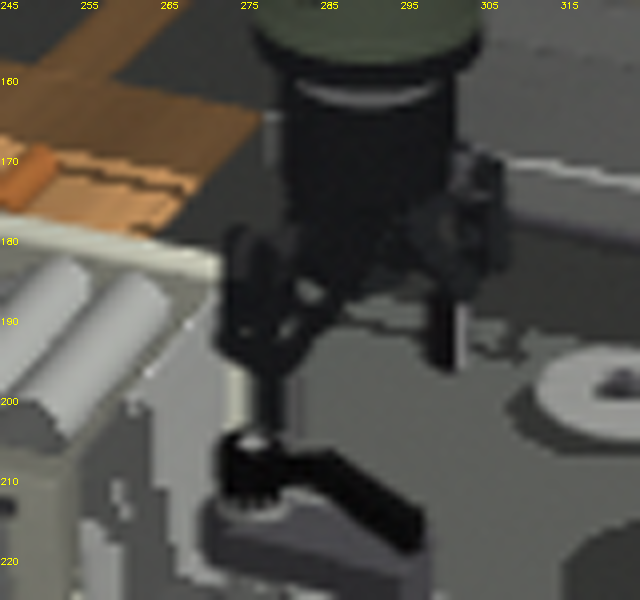

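View pics/t2.png

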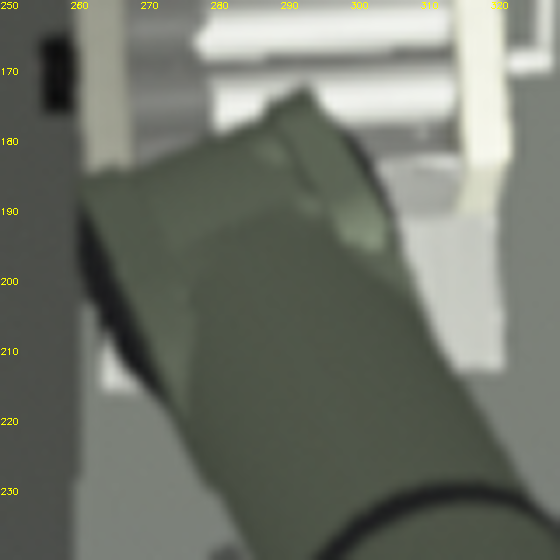

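Side view: the left fingertip is at (278,204) and the right one at (300,196), so the midpoint (289.4,200) is about 1.6 px left of the prediction. The lever shows the same bias, so the relative alignment is good. The arm hides the scene in the top view. I'll lower over the handle.

```bash
python3 -m crank '[{"hand":0,"dx":0,"dy":15,"dz":0,"yaw":0},{"hand":0,"dx":0,"dy":30,"dz":0,"yaw":0},{"hand":0.2,"dx":0,"dy":45,"dz":0,"yaw":0},{"hand":0.4,"dx":0,"dy":55,"dz":0,"yaw":0},{"hand":0.6,"dx":0,"dy":55,"dz":0,"yaw":0},{"hand":0.6,"dx":0,"dy":55,"dz":0,"yaw":0},{"hand":0.6,"dx":0,"dy":55,"dz":0,"yaw":0}]' 20
python3 - <<'E'
from h import *
i=crop('side','pics/s3.png',245,150,80,75,8)
s=bot.observe(); print({k:np.round(v,3).tolist() for k,v in s.items()})
print(proj('side',s['position']))
E
```

```text
clock: 2.53
position: [0.5118, -0.0759, 0.1023]
tool_rot: [-1.572, -0.0, 1.081]
force: [0.4, -0.4, -0.1]
grip_width: 0.034
{'clock': 2.583, 'qpos': [0.487, 0.605, -0.617, 1.967, 0.517, 0.728, 0.64], 'qd': [0.001, 0.001, 0.0, 0.002, 0.003, -0.003, 0.001], 'joint_efforts': [-0.217, -82.684, -10.488, -25.04, -0.001, 0.011, -0.02], 'position': [0.512, -0.076, 0.102], 'tool_rot': [-1.572, -0.0, 1.081], 'force': [0.932, 0.694, 0.118], 'moment': [0.008, -0.018, 0.026], 'grip_width': 0.034}
[[290.77768285 215.59077041]]
```

View pics/s3.png

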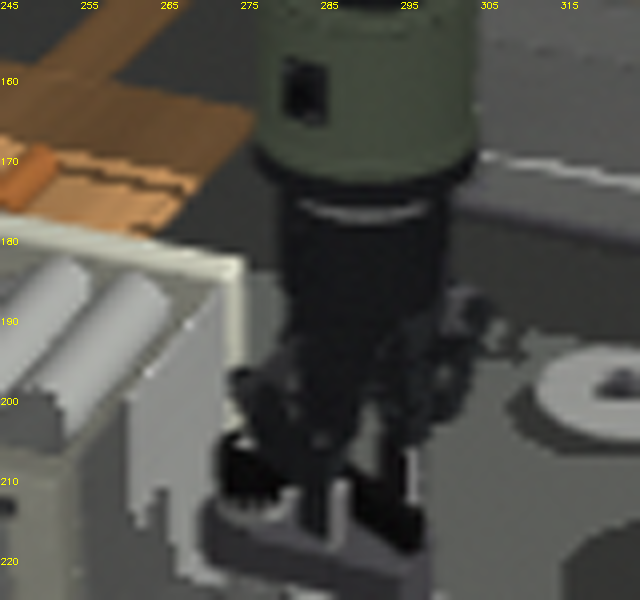

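The fingers straddle the handle: the near finger is at px (283,213), the handle passes between, and the far finger is behind at (294,208). No contact force. Now I'll close gently.

```bash
python3 -m crank '[{"hand":0.75,"dx":0,"dy":0,"dz":0,"yaw":0},{"hand":0.8,"dx":0,"dy":0,"dz":0,"yaw":0},{"hand":1,"dx":0,"dy":0,"dz":0,"yaw":0},{"hand":1,"dx":0,"dy":0,"dz":0,"yaw":0},{"hand":1,"dx":0,"dy":0,"dz":0,"yaw":0}]' 20
python3 - <<'E'
from h import *
s=bot.observe(); print({k:np.round(v,3).tolist() for k,v in s.items() if k not in('qd','joint_efforts')})
E
```

```text
clock: 3.0
position: [0.5113, -0.0762, 0.1017]
tool_rot: [-1.571, 0.0, 1.081]
force: [-1.8, -2.0, 8.0]
grip_width: 0.0133
{'clock': 3.0, 'qpos': [0.487, 0.605, -0.616, 1.968, 0.518, 0.728, 0.64], 'position': [0.511, -0.076, 0.102], 'tool_rot': [-1.571, 0.0, 1.081], 'force': [-1.797, -2.03, 7.966], 'moment': [-0.292, 0.46, -0.206], 'grip_width': 0.013}
```

Gripped at 13.3 mm. In this frame tool z points outward along the lever and tool x runs counter-clockwise. A clockwise turn φ is therefore dx=-r·sinφ, dz=-r(1-cosφ), dy=+φ mm, yaw=+φ. I'll try 0.2 rad first.

```bash
python3 - <<'E'
import numpy as np
for f in np.r_[0.04:.21:.04,.28:1.06:.08]: print(round(f,2),round(-84*np.sin(f),1),round(-84*(1-np.cos(f)),1))
E
python3 -m crank '[{"hand":1,"dx":-3.4,"dy":0,"dz":-0.1,"yaw":0.04},{"hand":1,"dx":-6.7,"dy":0.1,"dz":-0.3,"yaw":0.08},{"hand":1,"dx":-10,"dy":0.1,"dz":-0.6,"yaw":0.12},{"hand":1,"dx":-13.4,"dy":0.2,"dz":-1.1,"yaw":0.16},{"hand":1,"dx":-16.7,"dy":0.2,"dz":-1.7,"yaw":0.2},{"hand":1,"dx":-16.7,"dy":0.2,"dz":-1.7,"yaw":0.2}]' 25
cat > st.py <<'E'
from h import *
import sys
H=np.array([float(a) for a in sys.argv[1:3]]) if len(sys.argv)>2 else np.array([.5845,-.1153])
s=bot.observe(); p=np.array(s['position'][:2]); y=s['tool_rot'][2]; F=np.array(s['force']);M=s['moment']
ex=np.array([np.cos(y),np.sin(y)]);ez=np.array([-np.sin(y),np.cos(y)])
r=p-H
print('t %.2f pos %s yaw %.3f bearingTool %.1f bearingPos %.1f r %.1f'%(s['clock'],np.round(s['position'],4),y,np.degrees(y)+90,np.degrees(np.arctan2(r[1],r[0])),1e3*np.hypot(*r)))
tq=r[0]*F[1]-r[1]*F[0]
print('F tang(ccw) %.2f rad %.2f z %.2f  M %s  tauF/.085 %.2f  w/Mz %.2f grip %.4f q7 %.2f'%(F[:2]@ex,F[:2]@ez,F[2],np.round(M,2),tq/.085,(tq+M[2])/.085,s['grip_width'],s['qpos'][6]))
E
python3 st.py
```

```text
0.04 -3.4 -0.1
0.08 -6.7 -0.3
0.12 -10.1 -0.6
0.16 -13.4 -1.1
0.2 -16.7 -1.7
0.28 -23.2 -3.3
0.36 -29.6 -5.4
0.44 -35.8 -8.0
0.52 -41.7 -11.1
0.6 -47.4 -14.7
0.68 -52.8 -18.7
0.76 -57.9 -23.1
0.84 -62.6 -27.9
0.92 -66.8 -33.1
1.0 -70.7 -38.6
clock: 3.5
position: [0.5079, -0.0824, 0.1024]
tool_rot: [-1.57, -0.012, 0.892]
force: [6.7, 50.8, 5.9]
grip_width: 0.0136
t 3.50 pos [ 0.5079 -0.0824  0.1024] yaw 0.892 bearingTool 141.1 bearingPos 156.8 r 83.4
F tang(ccw) 43.77 rad 26.73 z 5.89  M [10.72 -1.27  4.05]  tauF/.085 -48.42  w/Mz -0.76 grip 0.0136 q7 0.51
```

I got a sign wrong: tool x is the clockwise tangent, so that shift fought the turn. The net torque about the axis stayed near zero (-0.8 N at the handle). I'll undo it the same way.

```bash
python3 -m crank '[{"hand":1,"dx":4.5,"dy":0,"dz":0,"yaw":-0.05},{"hand":1,"dx":9,"dy":-0.1,"dz":-0.5,"yaw":-0.1},{"hand":1,"dx":16,"dy":-0.2,"dz":-1.6,"yaw":-0.2},{"hand":1,"dx":16,"dy":-0.2,"dz":-1.6,"yaw":-0.2}]' 25
python3 st.py
```

```text
clock: 3.83
position: [0.5129, -0.077, 0.1011]
tool_rot: [-1.563, 0.002, 1.091]
force: [-28.2, 9.2, 25.7]
grip_width: 0.0138
t 3.83 pos [ 0.5129 -0.077   0.1011] yaw 1.091 bearingTool 152.5 bearingPos 151.9 r 81.2
F tang(ccw) -4.81 rad 29.26 z 25.73  M [ 1.72  5.34 -0.42]  tauF/.085 4.90  w/Mz -0.02 grip 0.0138 q7 0.65
```

```bash
python3 -m crank '[{"hand":1,"dx":0.6,"dy":-0.5,"dz":3.2,"yaw":0},{"hand":1,"dx":1.3,"dy":-0.5,"dz":6.4,"yaw":0},{"hand":1,"dx":1.3,"dy":-0.5,"dz":6.4,"yaw":0}]' 20
python3 st.py
```

```text
clock: 4.08
position: [0.5121, -0.0767, 0.1021]
tool_rot: [-1.573, -0.0, 1.081]
force: [3.9, -4.7, -4.9]
grip_width: 0.0136
t 4.08 pos [ 0.5121 -0.0767  0.1021] yaw 1.081 bearingTool 151.9 bearingPos 151.9 r 82.1
F tang(ccw) -2.30 rad -5.67 z -4.87  M [-1.03 -0.91 -0.29]  tauF/.085 2.22  w/Mz -1.16 grip 0.0136 q7 0.64
```

```bash
python3 -m crank '[{"hand":0.7,"dx":0,"dy":0,"dz":0,"yaw":0},{"hand":0.6,"dx":0,"dy":0,"dz":0,"yaw":0},{"hand":0.6,"dx":0,"dy":0,"dz":0,"yaw":0}]' 20
python3 st.py
python3 - <<'E'
from h import *
i=crop('side','pics/s4.png',245,150,80,75,8)
E
```

```text
clock: 4.33
position: [0.5113, -0.0759, 0.1019]
tool_rot: [-1.571, -0.0, 1.082]
force: [0.6, 0.2, 0.0]
grip_width: 0.0344
t 4.33 pos [ 0.5113 -0.0759  0.1019] yaw 1.082 bearingTool 152.0 bearingPos 151.7 r 83.2
F tang(ccw) 0.45 rad -0.44 z 0.02  M [ 0.02  0.03 -0.06]  tauF/.085 -0.44  w/Mz -1.21 grip 0.0344 q7 0.64
```

View pics/s4.png

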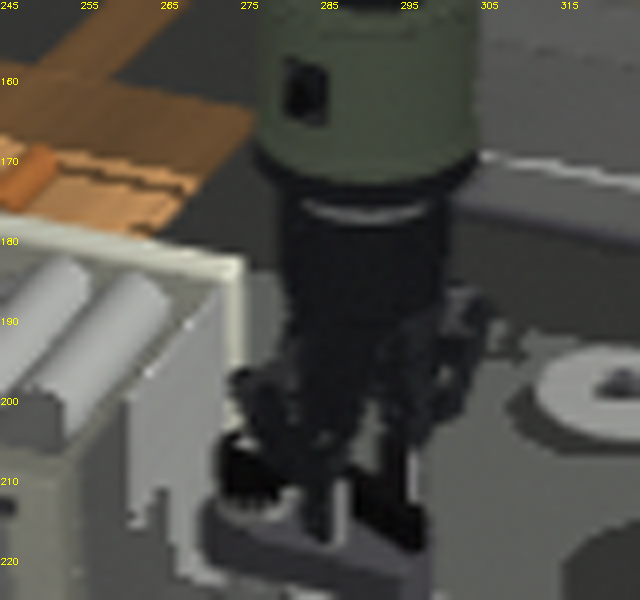

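Everything is back as before: lever and bracket are at the same pixels, with no load. I'll re-close and turn 0.2 rad with the right sign.

```bash
python3 -m crank '[{"hand":0.8,"dx":0,"dy":0,"dz":0,"yaw":0},{"hand":1,"dx":0,"dy":0,"dz":0,"yaw":0},{"hand":1,"dx":0,"dy":0,"dz":0,"yaw":0},{"hand":1,"dx":0,"dy":0,"dz":0,"yaw":0}]' 20
python3 st.py
python3 -m crank '[{"hand":1,"dx":3.4,"dy":0,"dz":-0.1,"yaw":0.04},{"hand":1,"dx":6.7,"dy":0.1,"dz":-0.3,"yaw":0.08},{"hand":1,"dx":10,"dy":0.1,"dz":-0.6,"yaw":0.12},{"hand":1,"dx":13.4,"dy":0.2,"dz":-1.1,"yaw":0.16},{"hand":1,"dx":16.7,"dy":0.2,"dz":-1.7,"yaw":0.2},{"hand":1,"dx":16.7,"dy":0.2,"dz":-1.7,"yaw":0.2}]' 20
python3 st.py
```

```text
clock: 4.72
position: [0.5111, -0.0761, 0.1018]
tool_rot: [-1.571, 0.0, 1.082]
force: [-2.0, -0.5, 3.5]
grip_width: 0.0137
t 4.72 pos [ 0.5111 -0.0761  0.1018] yaw 1.082 bearingTool 152.0 bearingPos 151.9 r 83.2
F tang(ccw) -1.39 rad 1.55 z 3.52  M [-0.3   0.4  -0.15]  tauF/.085 1.36  w/Mz -0.37 grip 0.0137 q7 0.64
clock: 5.22
position: [0.5207, -0.062, 0.1016]
tool_rot: [-1.571, 0.001, 0.88]
force: [-3.9, -3.0, 3.4]
grip_width: 0.0133
t 5.22 pos [ 0.5207 -0.062   0.1016] yaw 0.880 bearingTool 140.4 bearingPos 140.1 r 83.1
F tang(ccw) -4.78 rad 1.12 z 3.39  M [-0.79  0.62 -0.29]  tauF/.085 4.68  w/Mz 1.27 grip 0.0133 q7 0.45
```

Correct direction now. Net resistance about the axis is about 1.3 N, which means it is running free. I'll continue the first stroke.

```bash
python3 - <<'E'
import numpy as np
for f in np.arange(.07,.85,.07): print(round(f,2),round(83*np.sin(f),1),round(-83*(1-np.cos(f)),1))
E
```

```text
0.07 5.8 -0.2
0.14 11.6 -0.8
0.21 17.3 -1.8
0.28 22.9 -3.2
0.35 28.5 -5.0
0.42 33.8 -7.2
0.49 39.1 -9.8
0.56 44.1 -12.7
0.63 48.9 -15.9
0.7 53.5 -19.5
0.77 57.8 -23.4
0.84 61.8 -27.6
```

```bash
python3 -m crank '[{"hand":1,"dx":5.8,"dy":0.1,"dz":-0.2,"yaw":0.07},{"hand":1,"dx":11.6,"dy":0.1,"dz":-0.8,"yaw":0.14},{"hand":1,"dx":17.3,"dy":0.2,"dz":-1.8,"yaw":0.21},{"hand":1,"dx":22.9,"dy":0.3,"dz":-3.2,"yaw":0.28},{"hand":1,"dx":28.5,"dy":0.4,"dz":-5,"yaw":0.35},{"hand":1,"dx":33.8,"dy":0.4,"dz":-7.2,"yaw":0.42},{"hand":1,"dx":33.8,"dy":0.4,"dz":-7.2,"yaw":0.42}]' 20
python3 st.py
```

```text
clock: 5.8
position: [0.548, -0.0409, 0.1011]
tool_rot: [-1.571, 0.001, 0.458]
force: [-3.7, -4.7, 4.2]
grip_width: 0.0133
t 5.80 pos [ 0.548  -0.0409  0.1011] yaw 0.458 bearingTool 116.3 bearingPos 116.1 r 82.9
F tang(ccw) -5.41 rad -2.53 z 4.18  M [-1.02  0.69 -0.34]  tauF/.085 5.27  w/Mz 1.23 grip 0.0133 q7 0.07
```

```bash
python3 -m crank '[{"hand":1,"dx":5.8,"dy":0.1,"dz":-0.2,"yaw":0.07},{"hand":1,"dx":11.6,"dy":0.1,"dz":-0.8,"yaw":0.14},{"hand":1,"dx":17.3,"dy":0.2,"dz":-1.8,"yaw":0.21},{"hand":1,"dx":22.9,"dy":0.3,"dz":-3.2,"yaw":0.28},{"hand":1,"dx":28.5,"dy":0.4,"dz":-5,"yaw":0.35},{"hand":1,"dx":33.8,"dy":0.4,"dz":-7.2,"yaw":0.42},{"hand":1,"dx":33.8,"dy":0.4,"dz":-7.2,"yaw":0.42}]' 20
python3 st.py
python3 - <<'E'
from h import *
i=crop('side','pics/s5.png',235,150,90,75,8);j=crop('top','pics/t5.png',250,150,80,80,7)
E
```

```text
clock: 6.38
position: [0.5813, -0.0328, 0.1006]
tool_rot: [-1.572, 0.001, 0.038]
force: [-5.3, -4.7, 4.8]
grip_width: 0.0137
t 6.38 pos [ 0.5813 -0.0328  0.1006] yaw 0.038 bearingTool 92.2 bearingPos 92.2 r 82.5
F tang(ccw) -5.49 rad -4.48 z 4.76  M [-1.12  0.96 -0.25]  tauF/.085 5.33  w/Mz 2.44 grip 0.0137 q7 -0.27
```

View pics/s5.png

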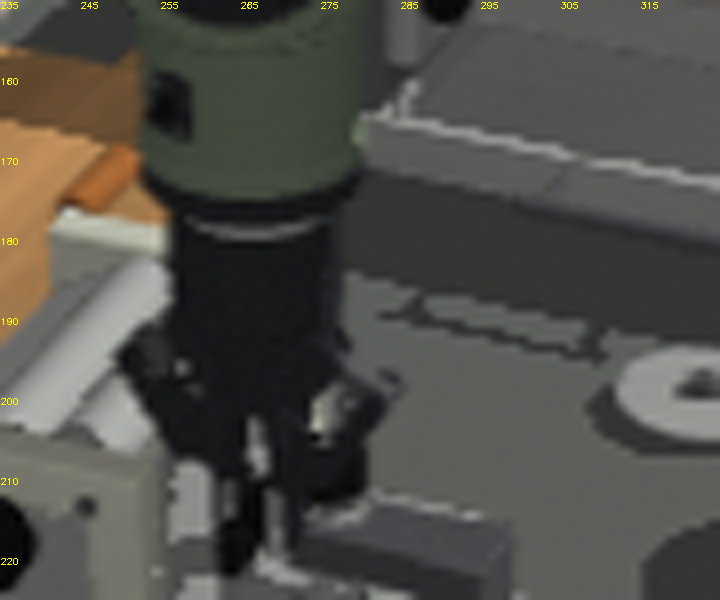

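View pics/t5.png

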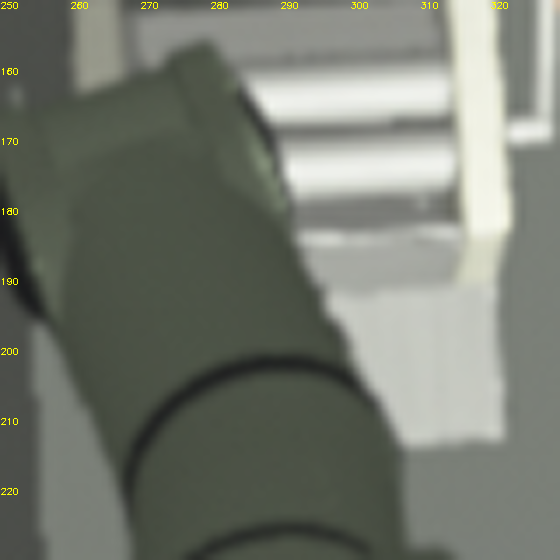

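Stroke one is done: bearing 92°, lever end at side px (264,217), finger clear of the guard. Now I'll unload, then lift.

```bash
python3 -m crank '[{"hand":1,"dx":-1.5,"dy":0,"dz":0,"yaw":-0.02},{"hand":1,"dx":-2.2,"dy":-1,"dz":0,"yaw":-0.025},{"hand":1,"dx":-2.2,"dy":-3,"dz":0,"yaw":-0.025},{"hand":1,"dx":-2.2,"dy":-5,"dz":0,"yaw":-0.025},{"hand":1,"dx":-2.2,"dy":-7,"dz":0,"yaw":-0.025},{"hand":1,"dx":-2.2,"dy":-8,"dz":0,"yaw":-0.025},{"hand":1,"dx":-2.2,"dy":-8,"dz":0,"yaw":-0.025}]' 45
python3 st.py
```

```text
clock: 7.07
position: [0.5782, -0.0332, 0.1082]
tool_rot: [-1.572, 0.002, 0.068]
force: [-0.9, -6.0, -8.2]
grip_width: 0.0133
t 7.07 pos [ 0.5782 -0.0332  0.1082] yaw 0.068 bearingTool 93.9 bearingPos 94.4 r 82.3
F tang(ccw) -1.35 rad -5.89 z -8.21  M [-1.22  0.04 -0.13]  tauF/.085 1.36  w/Mz -0.16 grip 0.0133 q7 -0.24
```

Lifted 7.6 mm, with spring force −8.2 N as expected. Now I'll swing back about 91° counter-clockwise, to 90° from the seat centre.

```bash
python3 - <<'E'
import numpy as np
for f in np.arange(.08,.81,.08): print(round(f,2),round(-83*np.sin(f),1),round(-83*(1-np.cos(f)),1))
E
python3 -m crank '[{"hand":1,"dx":-6.6,"dy":0,"dz":-0.3,"yaw":-0.08},{"hand":1,"dx":-13.2,"dy":0,"dz":-1.1,"yaw":-0.16},{"hand":1,"dx":-19.7,"dy":0,"dz":-2.4,"yaw":-0.24},{"hand":1,"dx":-26.1,"dy":0,"dz":-4.2,"yaw":-0.32},{"hand":1,"dx":-32.3,"dy":0,"dz":-6.6,"yaw":-0.4},{"hand":1,"dx":-38.3,"dy":0,"dz":-9.4,"yaw":-0.48},{"hand":1,"dx":-44.1,"dy":0,"dz":-12.7,"yaw":-0.56},{"hand":1,"dx":-49.6,"dy":0,"dz":-16.5,"yaw":-0.64},{"hand":1,"dx":-54.7,"dy":0,"dz":-20.6,"yaw":-0.72},{"hand":1,"dx":-59.5,"dy":0,"dz":-25.2,"yaw":-0.8},{"hand":1,"dx":-59.5,"dy":0,"dz":-25.2,"yaw":-0.8}]' 45
python3 st.py
```

```text
0.08 -6.6 -0.3
0.16 -13.2 -1.1
0.24 -19.7 -2.4
0.32 -26.1 -4.2
0.4 -32.3 -6.6
0.48 -38.3 -9.4
0.56 -44.1 -12.7
0.64 -49.6 -16.4
0.72 -54.7 -20.6
0.8 -59.5 -25.2
clock: 7.98
position: [0.5205, -0.0625, 0.1083]
tool_rot: [-1.571, 0.001, 0.872]
force: [3.6, -0.7, -7.4]
grip_width: 0.0133
t 7.98 pos [ 0.5205 -0.0625  0.1083] yaw 0.872 bearingTool 140.0 bearingPos 140.5 r 83.0
F tang(ccw) 1.73 rad -3.18 z -7.40  M [-0.16 -0.65  0.08]  tauF/.085 -1.67  w/Mz -0.68 grip 0.0133 q7 0.45
```

```bash
python3 -m crank '[{"hand":1,"dx":-6.6,"dy":0,"dz":-0.3,"yaw":-0.08},{"hand":1,"dx":-13.2,"dy":0,"dz":-1.1,"yaw":-0.16},{"hand":1,"dx":-19.7,"dy":0,"dz":-2.4,"yaw":-0.24},{"hand":1,"dx":-26.1,"dy":0,"dz":-4.2,"yaw":-0.32},{"hand":1,"dx":-32.3,"dy":0,"dz":-6.6,"yaw":-0.4},{"hand":1,"dx":-38.3,"dy":0,"dz":-9.4,"yaw":-0.48},{"hand":1,"dx":-44.1,"dy":0,"dz":-12.7,"yaw":-0.56},{"hand":1,"dx":-49.6,"dy":0,"dz":-16.5,"yaw":-0.64},{"hand":1,"dx":-54.7,"dy":0,"dz":-20.6,"yaw":-0.72},{"hand":1,"dx":-58.8,"dy":0,"dz":-24.4,"yaw":-0.787},{"hand":1,"dx":-58.8,"dy":0,"dz":-24.4,"yaw":-0.787}]' 45
python3 st.py
```

```text
clock: 8.9
position: [0.5016, -0.1223, 0.1083]
tool_rot: [-1.57, -0.001, 1.656]
force: [0.2, 1.4, -7.8]
grip_width: 0.0129
t 8.90 pos [ 0.5016 -0.1223  0.1083] yaw 1.656 bearingTool 184.9 bearingPos -175.2 r 83.2
F tang(ccw) 1.40 rad -0.34 z -7.75  M [0.29 0.03 0.16]  tauF/.085 -1.37  w/Mz 0.46 grip 0.0129 q7 1.22
```

```bash
python3 -m crank '[{"hand":1,"dx":0,"dy":2,"dz":0,"yaw":0},{"hand":1,"dx":0,"dy":4,"dz":0,"yaw":0},{"hand":1,"dx":0,"dy":4,"dz":0,"yaw":0}]' 45; python3 st.py; python3 -m crank '[{"hand":1,"dx":0,"dy":2,"dz":0,"yaw":0},{"hand":1,"dx":0,"dy":4,"dz":0,"yaw":0},{"hand":1,"dx":0,"dy":4,"dz":0,"yaw":0}]' 45; python3 st.py
```

```text
clock: 9.15
position: [0.5016, -0.1214, 0.1044]
tool_rot: [-1.57, -0.0, 1.652]
force: [-0.1, -1.1, -6.9]
grip_width: 0.0132
t 9.15 pos [ 0.5016 -0.1214  0.1044] yaw 1.652 bearingTool 184.7 bearingPos -175.8 r 83.1
F tang(ccw) -1.06 rad 0.22 z -6.89  M [-0.38  0.14 -0.17]  tauF/.085 1.04  w/Mz -0.96 grip 0.0132 q7 1.21
clock: 9.4
position: [0.5016, -0.1216, 0.1009]
tool_rot: [-1.57, 0.001, 1.654]
force: [-7.3, -0.8, 6.2]
grip_width: 0.013
t 9.40 pos [ 0.5016 -0.1216  0.1009] yaw 1.654 bearingTool 184.7 bearingPos -175.7 r 83.2
F tang(ccw) -0.24 rad 7.33 z 6.17  M [-0.31  1.33 -0.09]  tauF/.085 0.29  w/Mz -0.83 grip 0.0130 q7 1.21
```

It seated: it passed the tooth height without contact and now bears at z=0.1009 with an upward reaction. For stroke two I'll use smaller steps and watch the torque.

```bash
python3 - <<'E'
import numpy as np
for f in np.arange(.05,.51,.05): print(round(f,2),round(83*np.sin(f),1),round(-83*(1-np.cos(f)),1))
E
python3 -m crank '[{"hand":1,"dx":4.1,"dy":0,"dz":-0.1,"yaw":0.05},{"hand":1,"dx":8.3,"dy":0.1,"dz":-0.4,"yaw":0.1},{"hand":1,"dx":12.4,"dy":0.1,"dz":-0.9,"yaw":0.15},{"hand":1,"dx":16.5,"dy":0.2,"dz":-1.7,"yaw":0.2},{"hand":1,"dx":16.5,"dy":0.2,"dz":-1.7,"yaw":0.2},{"hand":1,"dx":16.5,"dy":0.2,"dz":-1.7,"yaw":0.2}]' 30
python3 st.py
```

```text
0.05 4.1 -0.1
0.1 8.3 -0.4
0.15 12.4 -0.9
0.2 16.5 -1.7
0.25 20.5 -2.6
0.3 24.5 -3.7
0.35 28.5 -5.0
0.4 32.3 -6.6
0.45 36.1 -8.3
0.5 39.8 -10.2
clock: 9.9
position: [0.502, -0.1051, 0.1008]
tool_rot: [-1.571, 0.001, 1.454]
force: [-5.0, -2.7, 4.3]
grip_width: 0.0131
t 9.90 pos [ 0.502  -0.1051  0.1008] yaw 1.454 bearingTool 173.3 bearingPos 172.9 r 83.2
F tang(ccw) -3.26 rad 4.64 z 4.27  M [-0.37  1.19 -0.19]  tauF/.085 3.22  w/Mz 0.93 grip 0.0131 q7 1.01
```

```bash
python3 -m crank '[{"hand":1,"dx":4.1,"dy":0,"dz":-0.1,"yaw":0.05},{"hand":1,"dx":8.3,"dy":0.1,"dz":-0.4,"yaw":0.1},{"hand":1,"dx":12.4,"dy":0.1,"dz":-0.9,"yaw":0.15},{"hand":1,"dx":16.5,"dy":0.2,"dz":-1.7,"yaw":0.2},{"hand":1,"dx":16.5,"dy":0.2,"dz":-1.7,"yaw":0.2},{"hand":1,"dx":16.5,"dy":0.2,"dz":-1.7,"yaw":0.2}]' 30
python3 st.py
python3 -m crank '[{"hand":1,"dx":4.1,"dy":0,"dz":-0.1,"yaw":0.05},{"hand":1,"dx":8.3,"dy":0.1,"dz":-0.4,"yaw":0.1},{"hand":1,"dx":12.4,"dy":0.1,"dz":-0.9,"yaw":0.15},{"hand":1,"dx":12.4,"dy":0.1,"dz":-0.9,"yaw":0.15},{"hand":1,"dx":12.4,"dy":0.1,"dz":-0.9,"yaw":0.15}]' 30
python3 st.py
```

```text
clock: 10.4
position: [0.5056, -0.089, 0.1006]
tool_rot: [-1.571, 0.001, 1.255]
force: [-5.6, -1.2, 5.0]
grip_width: 0.0127
t 10.40 pos [ 0.5056 -0.089   0.1006] yaw 1.255 bearingTool 161.9 bearingPos 161.6 r 83.2
F tang(ccw) -2.90 rad 4.90 z 5.00  M [-0.47  1.13 -0.25]  tauF/.085 2.87  w/Mz -0.08 grip 0.0127 q7 0.81
clock: 10.82
position: [0.5103, -0.0777, 0.1004]
tool_rot: [-1.571, 0.001, 1.106]
force: [-4.7, -3.3, 3.8]
grip_width: 0.0134
t 10.82 pos [ 0.5103 -0.0777  0.1004] yaw 1.106 bearingTool 153.4 bearingPos 153.1 r 83.2
F tang(ccw) -5.05 rad 2.76 z 3.78  M [-0.53  0.94 -0.26]  tauF/.085 4.95  w/Mz 1.86 grip 0.0134 q7 0.66
```

```bash
python3 -m crank '[{"hand":1,"dx":4.1,"dy":0,"dz":-0.1,"yaw":0.05},{"hand":1,"dx":8.3,"dy":0.1,"dz":-0.4,"yaw":0.1},{"hand":1,"dx":12.4,"dy":0.1,"dz":-0.9,"yaw":0.15},{"hand":1,"dx":12.4,"dy":0.1,"dz":-0.9,"yaw":0.15},{"hand":1,"dx":12.4,"dy":0.1,"dz":-0.9,"yaw":0.15}]' 30
python3 st.py
python3 -m crank '[{"hand":1,"dx":4.1,"dy":0,"dz":-0.1,"yaw":0.05},{"hand":1,"dx":8.3,"dy":0.1,"dz":-0.4,"yaw":0.1},{"hand":1,"dx":12.4,"dy":0.1,"dz":-0.9,"yaw":0.15},{"hand":1,"dx":12.4,"dy":0.1,"dz":-0.9,"yaw":0.15},{"hand":1,"dx":12.4,"dy":0.1,"dz":-0.9,"yaw":0.15}]' 30
python3 st.py
```

```text
clock: 11.23
position: [0.5167, -0.0671, 0.1002]
tool_rot: [-1.571, 0.001, 0.957]
force: [-4.1, -3.0, 3.6]
grip_width: 0.0132
t 11.23 pos [ 0.5167 -0.0671  0.1002] yaw 0.957 bearingTool 144.8 bearingPos 144.6 r 83.1
F tang(ccw) -4.82 rad 1.64 z 3.58  M [-0.7  0.8 -0.3]  tauF/.085 4.72  w/Mz 1.16 grip 0.0132 q7 0.52
clock: 11.65
position: [0.5246, -0.0577, 0.1002]
tool_rot: [-1.571, 0.001, 0.807]
force: [-3.1, -3.9, 4.1]
grip_width: 0.0135
t 11.65 pos [ 0.5246 -0.0577  0.1002] yaw 0.807 bearingTool 136.3 bearingPos 136.1 r 83.1
F tang(ccw) -4.96 rad -0.45 z 4.10  M [-0.87  0.81 -0.37]  tauF/.085 4.85  w/Mz 0.52 grip 0.0135 q7 0.38
```

Still free. Continuing.

```bash
python3 -m crank '[{"hand":1,"dx":4.1,"dy":0,"dz":-0.1,"yaw":0.05},{"hand":1,"dx":8.3,"dy":0.1,"dz":-0.4,"yaw":0.1},{"hand":1,"dx":12.4,"dy":0.1,"dz":-0.9,"yaw":0.15},{"hand":1,"dx":12.4,"dy":0.1,"dz":-0.9,"yaw":0.15},{"hand":1,"dx":12.4,"dy":0.1,"dz":-0.9,"yaw":0.15}]' 30
python3 st.py
python3 -m crank '[{"hand":1,"dx":4.1,"dy":0,"dz":-0.1,"yaw":0.05},{"hand":1,"dx":8.3,"dy":0.1,"dz":-0.4,"yaw":0.1},{"hand":1,"dx":12.4,"dy":0.1,"dz":-0.9,"yaw":0.15},{"hand":1,"dx":12.4,"dy":0.1,"dz":-0.9,"yaw":0.15},{"hand":1,"dx":12.4,"dy":0.1,"dz":-0.9,"yaw":0.15}]' 30
python3 st.py
```

```text
clock: 12.07
position: [0.5338, -0.0495, 0.1001]
tool_rot: [-1.571, 0.001, 0.657]
force: [-4.1, -5.2, 6.3]
grip_width: 0.013
t 12.07 pos [ 0.5338 -0.0495  0.1001] yaw 0.657 bearingTool 127.7 bearingPos 127.6 r 83.0
F tang(ccw) -6.41 rad -1.67 z 6.26  M [-1.01  0.93 -0.32]  tauF/.085 6.26  w/Mz 2.46 grip 0.0130 q7 0.25
clock: 12.48
position: [0.5441, -0.0429, 0.1]
tool_rot: [-1.572, 0.001, 0.507]
force: [-5.8, -5.6, 6.7]
grip_width: 0.013
t 12.48 pos [ 0.5441 -0.0429  0.1   ] yaw 0.507 bearingTool 119.1 bearingPos 119.2 r 82.9
F tang(ccw) -7.76 rad -2.11 z 6.73  M [-1.1   1.1  -0.18]  tauF/.085 7.57  w/Mz 5.40 grip 0.0130 q7 0.12
```

Resistance is climbing (net 5.4 N), so the foot has touched down. I'll use finer steps with several hold readings each.

```bash
python3 -m crank '[{"hand":1,"dx":3.3,"dy":0,"dz":-0.1,"yaw":0.04},{"hand":1,"dx":5.8,"dy":0.1,"dz":-0.2,"yaw":0.07},{"hand":1,"dx":5.8,"dy":0.1,"dz":-0.2,"yaw":0.07},{"hand":1,"dx":5.8,"dy":0.1,"dz":-0.2,"yaw":0.07},{"hand":1,"dx":5.8,"dy":0.1,"dz":-0.2,"yaw":0.07}]' 30
python3 st.py
python3 -m crank '[{"hand":1,"dx":0,"dy":0,"dz":0,"yaw":0}]' >/dev/null; python3 st.py
python3 -m crank '[{"hand":1,"dx":0,"dy":0,"dz":0,"yaw":0}]' >/dev/null; python3 st.py
```

```text
clock: 12.9
position: [0.5492, -0.0404, 0.1]
tool_rot: [-1.572, 0.001, 0.438]
force: [-6.9, -5.2, 9.1]
grip_width: 0.0137
t 12.90 pos [ 0.5492 -0.0404  0.1   ] yaw 0.438 bearingTool 115.1 bearingPos 115.2 r 82.8
F tang(ccw) -8.47 rad -1.83 z 9.08  M [-1.2   1.36 -0.19]  tauF/.085 8.26  w/Mz 6.01 grip 0.0137 q7 0.06
t 12.98 pos [ 0.5492 -0.0404  0.1   ] yaw 0.438 bearingTool 115.1 bearingPos 115.2 r 82.8
F tang(ccw) -7.79 rad -2.67 z 8.57  M [-1.19  1.37 -0.16]  tauF/.085 7.60  w/Mz 5.70 grip 0.0135 q7 0.06
t 13.07 pos [ 0.5491 -0.0404  0.1   ] yaw 0.438 bearingTool 115.1 bearingPos 115.3 r 82.8
F tang(ccw) -7.09 rad -2.50 z 8.75  M [-1.13  1.32 -0.1 ]  tauF/.085 6.92  w/Mz 5.77 grip 0.0128 q7 0.06
```

```bash
python3 -m crank '[{"hand":1,"dx":3.3,"dy":0,"dz":-0.1,"yaw":0.04},{"hand":1,"dx":5.8,"dy":0,"dz":-0.2,"yaw":0.07},{"hand":1,"dx":5.8,"dy":0,"dz":-0.2,"yaw":0.07},{"hand":1,"dx":5.8,"dy":0,"dz":-0.2,"yaw":0.07},{"hand":1,"dx":5.8,"dy":0,"dz":-0.2,"yaw":0.07}]' 30
python3 st.py
python3 -m crank '[{"hand":1,"dx":0,"dy":0,"dz":0,"yaw":0}]' >/dev/null; python3 st.py
python3 -m crank '[{"hand":1,"dx":0,"dy":0,"dz":0,"yaw":0}]' >/dev/null; python3 st.py
```

```text
clock: 13.48
position: [0.5544, -0.0381, 0.1]
tool_rot: [-1.572, 0.001, 0.368]
force: [-7.2, -6.2, 8.8]
grip_width: 0.013
t 13.48 pos [ 0.5544 -0.0381  0.1   ] yaw 0.368 bearingTool 111.1 bearingPos 111.3 r 82.8
F tang(ccw) -8.96 rad -3.19 z 8.80  M [-1.26  1.45 -0.14]  tauF/.085 8.74  w/Mz 7.11 grip 0.0130 q7 0.00
t 13.57 pos [ 0.5545 -0.0382  0.1   ] yaw 0.368 bearingTool 111.1 bearingPos 111.3 r 82.8
F tang(ccw) -8.63 rad -2.62 z 8.54  M [-1.15  1.42 -0.13]  tauF/.085 8.41  w/Mz 6.89 grip 0.0134 q7 0.00
t 13.65 pos [ 0.5544 -0.0382  0.1   ] yaw 0.368 bearingTool 111.1 bearingPos 111.3 r 82.8
F tang(ccw) -7.77 rad -3.85 z 8.53  M [-1.22  1.41 -0.14]  tauF/.085 7.58  w/Mz 5.90 grip 0.0132 q7 0.00
```

Net is about 6.6 N, or 8.2 N from tangential force alone. To settle the difference, I'll loosen the grip and push with one pad, so no twisting moment enters.

```bash
python3 -m crank '[{"hand":0.76,"dx":0,"dy":0,"dz":0,"yaw":0},{"hand":0.76,"dx":0,"dy":0,"dz":0,"yaw":0},{"hand":0.76,"dx":0,"dy":0,"dz":0,"yaw":0}]' 30
python3 st.py
python3 -m crank '[{"hand":0.76,"dx":1,"dy":0,"dz":0,"yaw":0.012},{"hand":0.76,"dx":2,"dy":0,"dz":0,"yaw":0.024},{"hand":0.76,"dx":2.5,"dy":0,"dz":0,"yaw":0.03},{"hand":0.76,"dx":2.5,"dy":0,"dz":0,"yaw":0.03}]' 30
python3 st.py
```

```text
clock: 13.9
position: [0.555, -0.0372, 0.0998]
tool_rot: [-1.571, -0.0, 0.366]
force: [-0.9, -1.8, -0.8]
grip_width: 0.0207
t 13.90 pos [ 0.555  -0.0372  0.0998] yaw 0.366 bearingTool 111.0 bearingPos 110.7 r 83.5
F tang(ccw) -1.44 rad -1.32 z -0.81  M [-0.29  0.23  0.01]  tauF/.085 1.41  w/Mz 1.48 grip 0.0207 q7 -0.00
clock: 14.23
position: [0.557, -0.0365, 0.0997]
tool_rot: [-1.571, 0.001, 0.333]
force: [-4.1, -4.5, 3.6]
grip_width: 0.0206
t 14.23 pos [ 0.557  -0.0365  0.0997] yaw 0.333 bearingTool 109.1 bearingPos 109.2 r 83.4
F tang(ccw) -5.35 rad -2.92 z 3.57  M [-0.82  0.94  0.08]  tauF/.085 5.26  w/Mz 6.21 grip 0.0206 q7 -0.03
```

```bash
for i in 1; do python3 -m crank '[{"hand":0.76,"dx":1,"dy":0,"dz":0,"yaw":0.012},{"hand":0.76,"dx":1,"dy":0,"dz":0,"yaw":0.012},{"hand":0.76,"dx":1,"dy":0,"dz":0,"yaw":0.012}]' >/dev/null
python3 st.py; done; python3 -m crank '[{"hand":0.76,"dx":1,"dy":0,"dz":0,"yaw":0.012},{"hand":0.76,"dx":1,"dy":0,"dz":0,"yaw":0.012},{"hand":0.76,"dx":1,"dy":0,"dz":0,"yaw":0.012}]' >/dev/null
python3 st.py;python3 -m crank '[{"hand":0.76,"dx":1,"dy":0,"dz":0,"yaw":0.012},{"hand":0.76,"dx":1,"dy":0,"dz":0,"yaw":0.012},{"hand":0.76,"dx":1,"dy":0,"dz":0,"yaw":0.012}]' >/dev/null
python3 st.py
```

```text
t 14.48 pos [ 0.5577 -0.0363  0.0997] yaw 0.322 bearingTool 108.4 bearingPos 108.8 r 83.4
F tang(ccw) -6.80 rad -2.35 z 3.37  M [-0.94  1.18  0.11]  tauF/.085 6.69  w/Mz 8.00 grip 0.0209 q7 -0.04
t 14.73 pos [ 0.5586 -0.036   0.0997] yaw 0.310 bearingTool 107.7 bearingPos 108.1 r 83.4
F tang(ccw) -7.17 rad -2.17 z 3.94  M [-0.87  1.22  0.12]  tauF/.085 7.05  w/Mz 8.43 grip 0.0205 q7 -0.05
t 14.98 pos [ 0.5595 -0.0357  0.0997] yaw 0.297 bearingTool 107.0 bearingPos 107.5 r 83.4
F tang(ccw) -6.95 rad -2.65 z 3.90  M [-0.94  1.31  0.13]  tauF/.085 6.84  w/Mz 8.31 grip 0.0205 q7 -0.06
```

```bash
python3 -m crank '[{"hand":0.76,"dx":0.5,"dy":0,"dz":0,"yaw":-0.02},{"hand":0.76,"dx":1,"dy":0,"dz":0,"yaw":-0.035},{"hand":0.76,"dx":2,"dy":0,"dz":0,"yaw":-0.03},{"hand":0.76,"dx":2,"dy":0,"dz":0,"yaw":-0.03},{"hand":0.76,"dx":2,"dy":0,"dz":0,"yaw":-0.03}]' >/dev/null
python3 st.py;python3 -m crank '[{"hand":0.76,"dx":1,"dy":0,"dz":0,"yaw":0.012},{"hand":0.76,"dx":2,"dy":0,"dz":0,"yaw":0.024},{"hand":0.76,"dx":2,"dy":0,"dz":0,"yaw":0.024}]' >/dev/null
python3 st.py
```

```text
t 15.40 pos [ 0.561  -0.0349  0.0997] yaw 0.328 bearingTool 108.8 bearingPos 106.3 r 83.8
F tang(ccw) -9.88 rad -0.62 z 7.46  M [-0.68  2.   -0.14]  tauF/.085 9.70  w/Mz 8.01 grip 0.0202 q7 -0.03
t 15.65 pos [ 0.5629 -0.0344  0.0996] yaw 0.303 bearingTool 107.3 bearingPos 104.9 r 83.8
F tang(ccw) -10.06 rad -0.73 z 8.12  M [-0.84  1.96 -0.04]  tauF/.085 9.87  w/Mz 9.41 grip 0.0204 q7 -0.06
```

```bash
for i in 1 2 3 4; do python3 -m crank '[{"hand":0.76,"dx":0,"dy":0,"dz":0,"yaw":0}]' >/dev/null; python3 st.py|tail -1; done
```

```text
F tang(ccw) -9.94 rad -0.49 z 6.50  M [-0.87  1.95 -0.06]  tauF/.085 9.76  w/Mz 9.02 grip 0.0204 q7 -0.05
F tang(ccw) -10.70 rad -0.70 z 5.65  M [-0.84  2.03 -0.11]  tauF/.085 10.50  w/Mz 9.19 grip 0.0205 q7 -0.05
F tang(ccw) -10.15 rad -1.15 z 5.97  M [-0.83  1.96 -0.07]  tauF/.085 9.94  w/Mz 9.13 grip 0.0206 q7 -0.05
F tang(ccw) -10.85 rad -0.79 z 6.06  M [-0.86  1.99 -0.02]  tauF/.085 10.64  w/Mz 10.38 grip 0.0202 q7 -0.05
```

Held still, net is about 9.4 N (force alone about 10.3 N), so the clamp is hand-tight and below 13 N. I'll back off, open only part way because the guard is close, check zero, then go up.

```bash
python3 -m crank '[{"hand":0.74,"dx":-1.5,"dy":0,"dz":0,"yaw":0},{"hand":0.68,"dx":-3.5,"dy":0,"dz":0,"yaw":0},{"hand":0.65,"dx":-3.5,"dy":0,"dz":0,"yaw":0},{"hand":0.65,"dx":-3.5,"dy":0,"dz":0,"yaw":0},{"hand":0.65,"dx":-3.5,"dy":0,"dz":0,"yaw":0}]' >/dev/null; python3 st.py
python3 -m crank '[{"hand":0.65,"dx":-3.5,"dy":0,"dz":0,"yaw":0}]' >/dev/null; python3 st.py|tail -1
python3 - <<'E'
from h import *
i=crop('side','pics/s6.png',235,150,90,75,8)
E
```

```text
t 16.40 pos [ 0.5608 -0.0348  0.0999] yaw 0.304 bearingTool 107.4 bearingPos 106.4 r 83.9
F tang(ccw) -0.21 rad 0.33 z 0.47  M [ 0.01 -0.01  0.01]  tauF/.085 0.21  w/Mz 0.31 grip 0.0296 q7 -0.05
F tang(ccw) 1.01 rad 0.70 z 0.74  M [0.05 0.04 0.02]  tauF/.085 -1.01  w/Mz -0.75 grip 0.0298 q7 -0.05
```

View pics/s6.png

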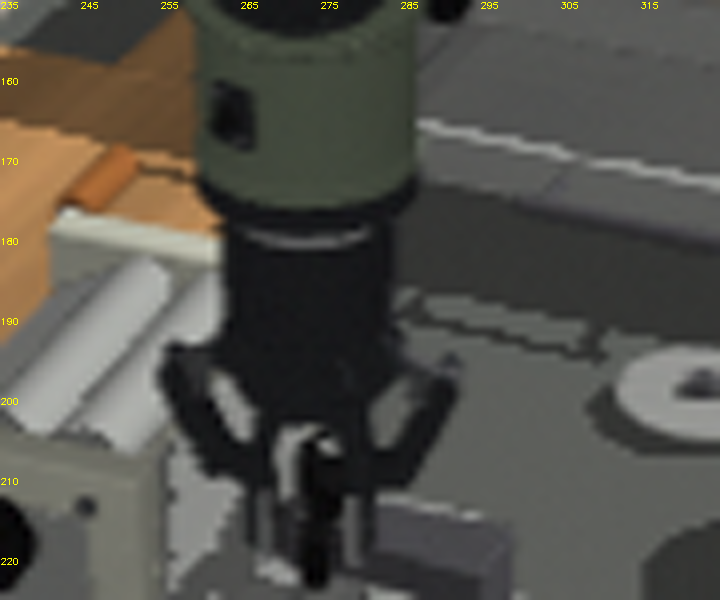

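The handle stands free between the fingers at px (274,217), and the sensor zero is clean. I'll go up and clear.

```bash
python3 -m crank '[{"hand":0.65,"dx":0,"dy":-15,"dz":0,"yaw":0},{"hand":0.65,"dx":0,"dy":-35,"dz":0,"yaw":0},{"hand":0.65,"dx":0,"dy":-65,"dz":0,"yaw":0},{"hand":0.65,"dx":0,"dy":-100,"dz":0,"yaw":0},{"hand":0.65,"dx":0,"dy":-135,"dz":0,"yaw":0},{"hand":0.65,"dx":-25,"dy":-150,"dz":25,"yaw":0},{"hand":0.65,"dx":-40,"dy":-150,"dz":60,"yaw":0},{"hand":0.65,"dx":-50,"dy":-150,"dz":95,"yaw":0},{"hand":0.65,"dx":-60,"dy":-150,"dz":130,"yaw":0},{"hand":0.65,"dx":-70,"dy":-150,"dz":165,"yaw":0},{"hand":0.65,"dx":-70,"dy":-150,"dz":200,"yaw":0},{"hand":0.65,"dx":-70,"dy":-150,"dz":200,"yaw":0}]'
python3 - <<'E'
from h import *
i=bot.grab_frame('side');cv2.imwrite('pics/side7.png',i[:,:,::-1]);j=bot.grab_frame('top');cv2.imwrite('pics/top7.png',j[:,:,::-1])
a=((.5845,-.1153),np.radians(108.5),.1182)
overlay('side',i,*a,240,190,50,50,8,'pics/os.png');overlay('top',j,*a,265,170,50,60,8,'pics/ot.png')
x=np.zeros((480,800,3),np.uint8);A=cv2.imread('pics/os.png');B=cv2.imread('pics/ot.png');x[:400,:400]=A;x[:480,400:]=B;cv2.imwrite('pics/o7.png',x)
E
```

```text
clock: 17.53
position: [0.4283, 0.1391, 0.2505]
tool_rot: [-1.569, -0.002, 0.31]
force: [-0.1, 1.2, 0.3]
grip_width: 0.0301
```

View pics/o7.png

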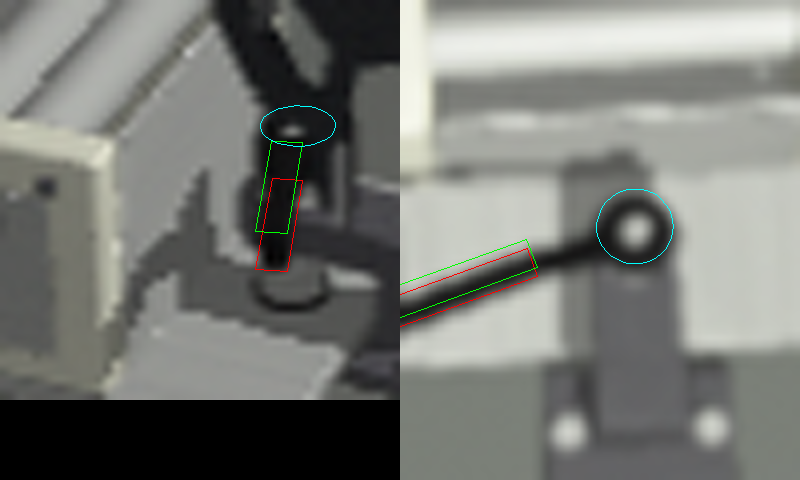

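View pics/top7.png

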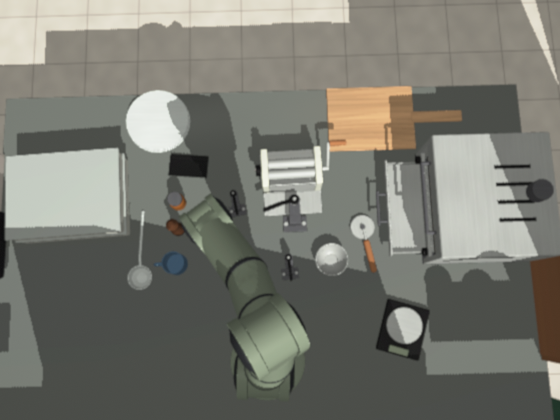

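```bash
python3 - <<'E'
from h import *
a=cv2.imread('pics/top0.png');b=cv2.imread('pics/top7.png')
f=lambda i:cv2.resize(i[140:230,250:335],None,fx=4.7,fy=4.7,interpolation=cv2.INTER_CUBIC)
cv2.imwrite('pics/cmp.png',np.hstack([f(a),f(b)]))
E
```

```text
(no output)
```

View pics/cmp.png

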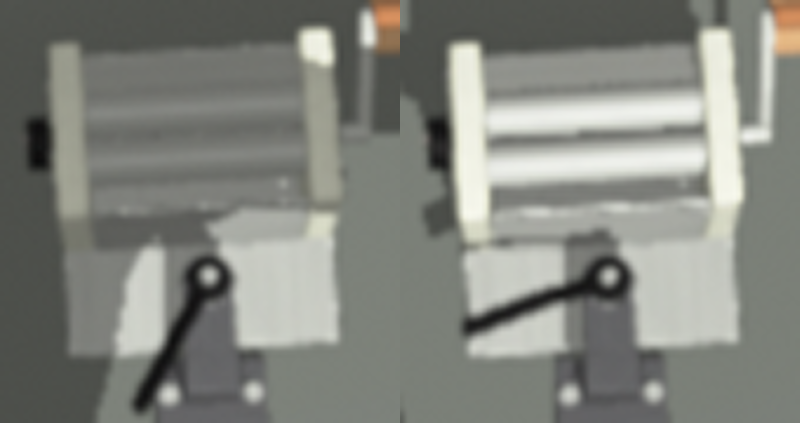

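Before and after match: the roller corners, apron and crank are at the same pixels. The lever is down, and the gripper and arm are clear of everything. Handing in.

```bash
python3 -c "
from workcell import bot
s=bot.observe();print(s['clock'],s['force']);print(bot.job_done())"
```

```text
17.6333 [-0.11909995  0.1889848  -0.50304597]
the job is handed in; nothing more can be done
None
```

The clamp is hand-tight and the job is handed in, at 17.6 s on the robot's clock. I turned the lever of the largest bracket about 60° clockwise, lifted it 7.6 mm, swung it back 90°, let it drop home and tightened it to a bearing of about 109°.

**Tightness:** with the hand held still, the net turning resistance read about 9.0–10.4 N (mean 9.4 N) at the handle. The tangential force alone, ignoring the small measured twist, read 10–10.9 N. Both are below the 13 N limit.

**Last checks:**
- **Lever:** it looks fully down in the pictures, and the gripper is well clear of it.
- **Roller:** compared before and after in enlarged crops of the top picture, it had not moved.
- **Other items:** I checked these only by eye in the full top picture. None looked moved, though the arm hides part of that view.

**One mistake:** my first 0.2 rad move went the wrong way because of a sign error. It strained the grip, with about 51 N at the wrist, but net torque on the lever stayed near zero. A slip in undoing it left about 29 N of radial pull, which I then cleared. After I reopened the gripper, the lever and bracket looked unmoved in the side picture.

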